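# Raise the lab jack until the seat holder just touches the valve

## Robot

A 6-joint arm with a two-finger parallel gripper is mounted at the origin on the work surface. World frame = base frame: x ahead of the robot, y to its left, z up, the work surface at z = 0. Lengths are in m, angles in rad, forces in N, time in s.
With the tool pointing down it reaches from about 0.375 to 0.975 m from the base axis. Payload 3.8 kg.
Tool frame: the origin (TCP) lies midway between the tips of the shut fingers; the grasp point (between the pads) lies 19 mm behind it; z points along the fingers, y is the direction in which the jaws open and shut (so a half turn about z gives the same grasp; the last joint's range is limited). The gripper opens to 88 mm and grips with 3 to 60 N. Pads are 18 mm wide; open, the fingers measure 123 mm over their backs; the gripper's body (75 mm by 187 mm) begins 45 mm behind the grasp point.
Start: joints at [-1.383, 0.264, 1.604, -0, 1.274, -0.037], TCP at [0.15, -0.658, 0.239] pointing down, gripper open.
Joint ranges: [-2.63, 2.63], [-0.94, 2.18], [0.31, 2.57], [-1.31, 4.45], [0, 2.66], [-2.55, 2.55]. Speed limits (rad/s): [2.57, 2.57, 3.14, 3.14, 3.14, 3.14].

## Interface

Orientations are given as a rotation vector (axis times angle).
In Python, from bench import status, optics, job gives the robot as it stands.
- The arm moves only by the tool arm_command, never from a script. Its argument "rows" is a list of rows, each a list of 7 numbers: the shift along the tool's x, y, z in cm, then the turn, a rotation vector about the tool's x, y, z in rad, then the opening in per cent of the stroke, from 0 (shut) to 100 (fully open). In form: [[tx, ty, tz, ax, ay, az, fingers], ...]. A call has 1 to 8 rows; each row shifts and turns the pose as measured when the row begins, along the tool's axes as they then stand; what a row does not reach is not made up. A row lasts 1/10 s, in which the tool goes at most 50 mm and 8.59 degrees, less where a joint would pass 70% of its speed; a pose out of reach is approached as far as the arm can. A call is refused whole if a number of a shift passes 5 or a number of a turn 0.15, either way. A call with a gripper value outside its range is refused whole. The fingers move at their own pace and stop on an object; "force" is the grip in N (left out, the last holds). Time passes only in rows, so rows that do not move let the fingers close. It gives the time, the measured TCP pose, the force and the opening at its end, in the units of the state.
- status.get_obs(): the state, without advancing time (a new reading comes with each control period).
- optics.capture(name): name is "scene" or "top" or "wrist"; returns a dict with "frame" (420x560x3 uint8, red, green, blue), "K" (3x3 intrinsics, pixels), "xyz" and "rotation" of the camera in the world. Camera axes: x right, y up, looking along -z (the intrinsics and any distortion apply to the point x, -y, -z); pixel columns grow to the right and rows downward; lengths in m; the calibration is good to about 2 mm. A picture is of the moment at which its call begins. There is no depth.
- job.finish_job(): hands the job in, once; it reports no verdict.
The state is a dict: "time_s": time; "q": joint angles; "qvel": joint speeds; "tau": joint torques, N m; "eef_pos": TCP position; "tool_rot": TCP orientation; "contact_force": force on the tool from outside, world axes, zero at the start; "torque": the same for the moment, N m; "grip_width": opening from 0.0 (shut) to 1.0 (fully open).
Only numpy, scipy, OpenCV 4.12 (cv2) and the standard library are available. Lean on these libraries where they do the work, as an engineer would, in place of code of your own. Each camera call takes 0.05 s, during which the arm holds its last target.

## Task

A black valve seat holder stands on the platform of the lab jack, below the chrome solenoid valve. Turn the jack's knob clockwise to raise the platform until the holder just touches the valve's spring-loaded sleeve, firmly enough to feel but without pushing the sleeve noticeably up into the valve, then let go of the knob. Do not touch the holder, and leave the loose fittings on the bench where they are.

Things in the scene. Friction and masses are not known exactly. Their poses are not given: they have to be found in the camera images.
- rig: Fixed grey base plate, 370 x 150 x 12 mm; origin on the table, z up. Along its x axis: at -110 mm a dark gear housing 80 x 80 mm, top 52 mm up, with the knob; at +50 mm the scissor lab jack, the seat holder on it and the chrome valve (64 mm wide, up to 300 mm high) above; at +185 mm a dark post 282 mm high with the clamp that carries the valve, at a different height each time.
- knob_grip (a point): Middle of the grip bar of the jack's black knob, on its vertical axis, 80 mm above the table. The bar is 70 mm long (along this point's x), 16 mm wide (along y) and 36 mm high (from 62 to 98 mm above the table), on a neck 24 mm across; below it, at 52 mm, is the housing. x turns with the knob.
- jack_knob (a joint): Angle of the knob, rad, growing clockwise seen from above; 0 at the start, at most 8.5, so it takes several grasps. Each rad raises the platform 6 mm. It turns stiffly (friction about 0.2 N m) and stays where it is left, under load too. When the holder meets the sleeve the moment on the knob rises by about 0.1 N m, then by 0.012 N m per mm.
- jack_platform: The jack's level aluminium platform, 140 x 120 x 10 mm. The origin is in the middle of its underside, its top is 10 mm higher; top 85 mm above the table at the start.
- swivel: Bystander: brass swivel elbow fitting, 60 mm high, 85 mm long, loose beside the base plate; origin at the middle of its round foot's underside.
- seat_holder: Black delrin valve seat holder, round and stepped, 72 mm across, 46 mm high, 0.14 kg, standing loose in the middle of the platform. Origin at the middle of its underside, z up.
- vac_fitting: Bystander: dull aluminium vacuum fitting with two flanges, 68 mm across, 72 mm high, origin at the middle of its underside.
- sleeve (a joint): How far the valve's sleeve (a round chrome tube 44 mm across sticking down 30 mm from the valve) is pushed up, m: 0 when free, at most 0.010. A spring holds it down: it gives way at about 16 N, then 2 N per mm. Its flat lower end starts 9 to 25 mm above the seat holder's top: the height differs each time and is not reported, so it must be seen or felt.
Mind the look-alikes: they are no part of the job. Of the things shaped like the seat_holder, the black one is meant.

How it is judged:
By the outcome, as a careful person would: the job done as asked, in the order asked, and still so for the second after the job is handed in, with the robot touching nothing.
It also fails if it takes over 58 s, if anything falls off the work surface, if the arm or the gripper's body presses on something with over 40 N, if the wrist force passes 120 N, or if a joint passes its speed limit or range.

## Working session

There is one attempt and no reset: what is moved stays moved. The work goes in short steps, Python scripts to look and compute and a tool call to move; the robot and the scene stay as the last step left them, time stands still between calls to the robot, and variables do not carry over. Pictures are saved under pics/ and viewed, and the job is handed in when it is done.

Besides the shell and the picture viewer there is one more tool, called after ">>>" in YAML: its name, and indented under it one key for each argument. arm_command: Moves the arm, as the interface text tells. Its arguments: {"type":"object","properties":{"rows":{"type":"array","items":{"type":"array","items":{"type":"number"}}},"force":{"type":"number"}},"required":["rows"]}

```bash
mkdir -p pics; ls
python3 - <<'E'
from bench import status, optics
import cv2
print(status.get_obs())
for n in("scene","top","wrist"):
    c=optics.capture(n); cv2.imwrite(f"pics/{n}0.png",c["frame"][:,:,::-1]); print(n,c["K"].tolist(),c["xyz"],c["rotation"],[k for k in c])
E
```

```text
pics
{'time_s': 0.0, 'q': array([-1.38290339e+00,  2.64750448e-01,  1.60531896e+00,  5.36449758e-06,
        1.27375107e+00, -3.69135754e-02]), 'qvel': array([ 0.00165133, -0.00144096, -0.00048131, -0.00074887, -0.00191195,
       -0.00127767]), 'tau': array([-5.43926744e-04, -5.02110958e+01, -3.56881750e+01,  7.26679643e-02,
        2.91934633e-02, -1.95240677e-04]), 'eef_pos': array([ 0.15032893, -0.65732551,  0.23741959]), 'tool_rot': array([-3.11955975e+00, -3.52130439e-01,  2.55709057e-04]), 'contact_force': array([ 0.58616258, -0.49067942, -0.05367783]), 'torque': array([-0.02799547, -0.00598331,  0.01002142]), 'grip_width': 0.9971626684327786}
scene [[379.85430705444884, 0.0, 277.9290887096882], [0.0, 379.85430705444884, 210.544544343621], [0.0, 0.0, 1.0]] [0.96428068 0.25269591 0.6282304 ] [0.41595597 0.72488932 2.03797999] ['frame', 'K', 'xyz', 'rotation']
top [[439.01995893978744, 0.0, 280.8562588577767], [0.0, 439.01995893978744, 207.65158145518043], [0.0, 0.0, 1.0]] [0.50106512 0.03478703 0.85815603] [ 0.07915933 -0.09555006 -1.5446711 ] ['frame', 'K', 'xyz', 'rotation']
wrist [[367.76101255173114, 0.0, 281.16691311601613], [0.0, 367.76101255173114, 216.0284482448132], [0.0, 0.0, 1.0]] [ 0.22064149 -0.64226705  0.38324676] [-0.23567509  0.19100395 -1.33574144] ['frame', 'K', 'xyz', 'rotation']
```

View pics/scene0.png

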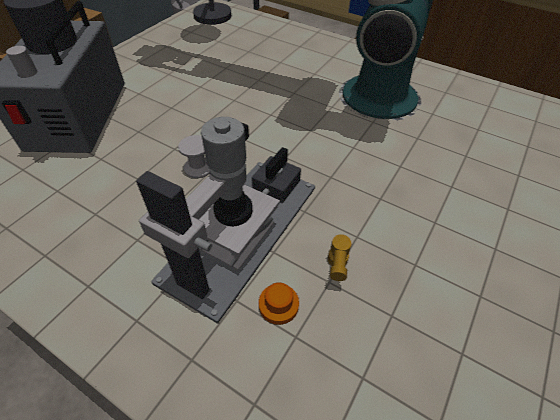

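View pics/top0.png

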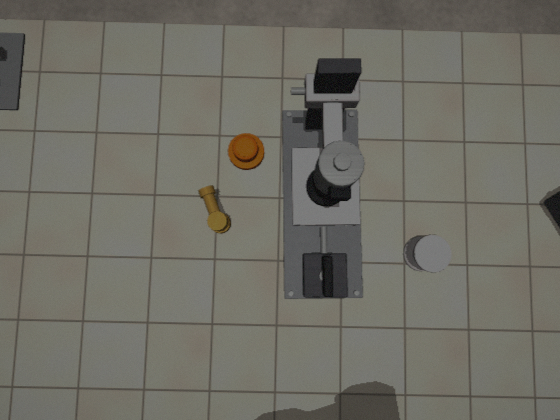

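View pics/wrist0.png

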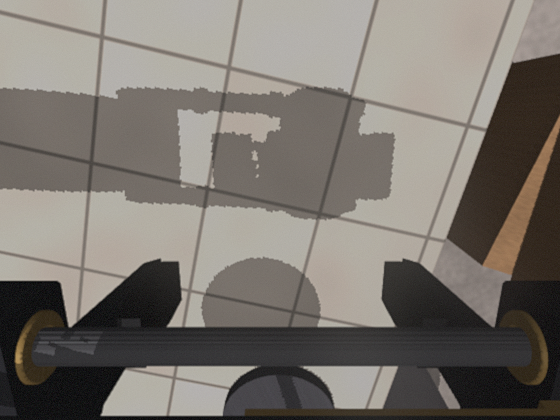

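```bash
cat > h.py <<'E'
from bench import status, optics
import cv2, numpy as np
from scipy.spatial.transform import Rotation as R
def p2w(c,u,v,z):
    d=np.linalg.inv(c["K"])@[u,v,1]; d=R.from_rotvec(c["rotation"]).apply(d*[1,-1,-1]); o=np.array(c["xyz"])
    return o+d*(z-o[2])/d[2]
def w2p(c,p):
    q=R.from_rotvec(c["rotation"]).inv().apply(np.array(p)-c["xyz"])*[1,-1,-1]
    a=c["K"]@q; return a[:2]/a[2]
def crop(c,name,x,y,w,h,s):
    f=c["frame"][y:y+h,x:x+w,::-1]; f=cv2.convertScaleAbs(f,alpha=1.8,beta=20)
    cv2.imwrite(f"pics/{name}.png",cv2.resize(f,None,fx=s,fy=s,interpolation=cv2.INTER_CUBIC))
E
python3 - <<'E'
from h import *
c=optics.capture("top"); crop(c,"t1",270,230,110,80,7)
for u,v in((289,113),(352,115),(291,294),(357,294)): print(p2w(c,u,v,.012))
c=optics.capture("scene"); crop(c,"s1",130,110,200,150,4)
E
```

```text
[0.78568675 0.01534883 0.012     ]
[ 0.78505299 -0.11012506  0.012     ]
[0.43158758 0.00388567 0.012     ]
[ 0.43444071 -0.12162998  0.012     ]
```

View pics/t1.png

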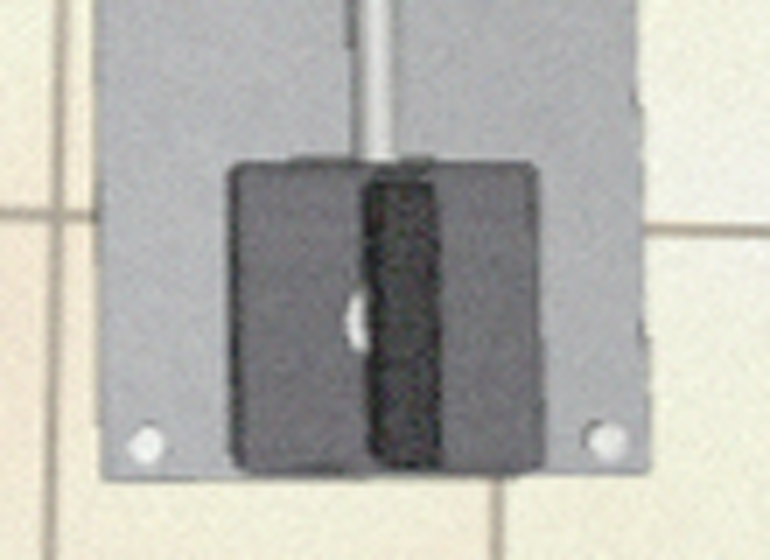

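View pics/s1.png

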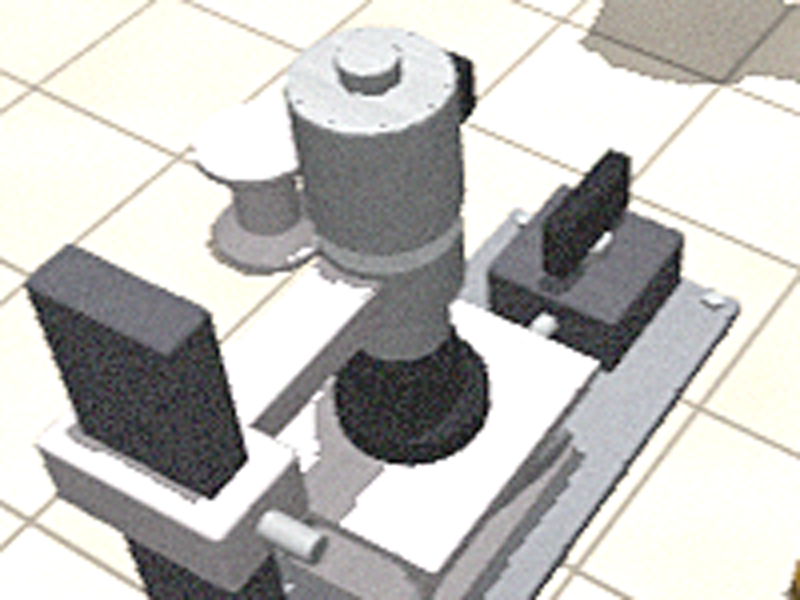

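Run:
```python
from h import *
t=optics.capture("top")
a=p2w(t,327.3,255.7,.098);b=p2w(t,328.1,296.9,.098);m=(a+b)/2
print(a,b,m,np.linalg.norm(a-b))
# rig from housing top corners crop
cs=[p2w(t,270+x/7,230+y/7,.052) for x,y in((232,163),(538,163),(543,470),(236,470))]
print("housing c",np.mean(cs,0)); 
d=(a-b)/np.linalg.norm(a-b)
# rig yaw
pl=[p2w(t,*p,.012) for p in((289,113),(352,115),(291,294),(357,294))]
yaw=np.arctan2(*( (pl[0]-pl[2])[[1,0]])); print("yaw bar",np.arctan2(d[1],d[0]),"rig",yaw)
s=optics.capture("scene")
print("scene proj knob", w2p(s,[*np.mean(cs,0)[:2],.098]))
C=np.mean(cs,0)[:2]; ax=np.array([np.cos(yaw),np.sin(yaw)]); H=C+ax*.16; print("holder",H)
o=np.array(s["xyz"][:2])-H; o/=np.linalg.norm(o)
th=np.linspace(0,6.28,60)
for z in np.arange(.138,.16,.003):
    P=[w2p(s,[H[0]+.022*np.cos(k),H[1]+.022*np.sin(k),z]) for k in th]
    print(z,max(p[1] for p in P))
P=[w2p(s,[H[0]+.036*np.cos(k),H[1]+.036*np.sin(k),.085]) for k in th];print("holder bottom v",max(p[1] for p in P), min(p[0] for p in P),max(p[0] for p in P))
print(status.get_obs()["time_s"])
T=R.from_rotvec(status.get_obs()["tool_rot"]).as_matrix();print(T.round(3))
```

```text
[ 0.50504713 -0.05416719  0.098     ] [ 0.43521831 -0.05636624  0.098     ] [ 0.47013272 -0.05526672  0.098     ] 0.06986344282180604
housing c [ 0.47013943 -0.05638599  0.052     ]
yaw bar 0.03148151872127874 rig 0.03236144487805494
scene proj knob [275.97155373 156.10565   ]
holder [ 0.63005566 -0.05120907]
0.138 201.99396943926664
0.14100000000000001 200.83690180523823
0.14400000000000002 199.67149493899612
0.14700000000000002 198.49765836055903
0.15000000000000002 197.31530027626104
0.15300000000000002 196.12432755482263
0.15600000000000003 194.92464570289684
0.15900000000000003 193.7161588400776
holder bottom v 227.33001013602362 212.16181733026716 251.29401387194108
0.35
[[ 0.975  0.223 -0.   ]
 [ 0.223 -0.975  0.001]
 [ 0.    -0.001 -1.   ]]
```

Run:
```python
from h import *
t=optics.capture("top"); crop(t,"t2",270,130,110,80,7)
for z in(.2,.25,.3): print(z,p2w(t,340,199,z))
```

```text
0.2 [ 0.59032566 -0.06046573  0.2       ]
0.25 [ 0.58354455 -0.0532294   0.25      ]
0.3 [ 0.57676344 -0.04599306  0.3       ]
```

View pics/t2.png

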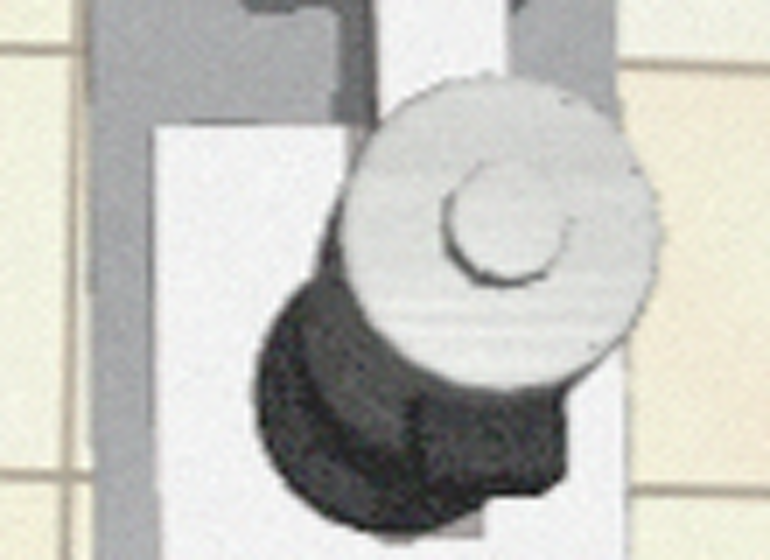

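>>> arm_command:
  rows:
    - [2.8, -3.2, 0, 0, 0, 0, 100]
    - [2.8, -3.2, 0, 0, 0, 0, 100]
    - [2.8, -3.2, 0, 0, 0, 0, 100]
    - [2.8, -3.2, 0, 0, 0, 0, 100]
    - [2.8, -3.2, 0, 0, 0, 0, 100]
    - [2.8, -3.2, 0, 0, 0, 0, 100]
    - [2.8, -3.2, 0, 0, 0, 0, 100]
    - [2.8, -3.2, 0, 0, 0, 0, 100]

```text
time_s: 1.2
eef_pos: [0.3146, -0.3535, 0.2376]
tool_rot: [3.12, 0.337, 0.002]
contact_force: [0.7, -0.1, 0.5]
grip_width: 1.002
```

>>> arm_command:
  rows:
    - [2.8, -3.2, 0, 0, 0, 0, 100]
    - [2.8, -3.2, 0, 0, 0, 0, 100]
    - [2.8, -3.2, 0, 0, 0, 0, 100]
    - [2.8, -3.2, 0, 0, 0, 0, 100]
    - [2.8, -3.2, 0, 0, 0, 0, 100]
    - [2.8, -3.2, 0, 0, 0, 0, 100]
    - [0, 0, 0, 0, 0, -0.15, 100]
    - [0, 0, 0, 0, 0, -0.15, 100]

```text
time_s: 2.0
eef_pos: [0.4438, -0.1149, 0.2402]
tool_rot: [3.027, 0.81, 0.013]
contact_force: [-0.8, -0.5, 0.2]
grip_width: 1.003
```

>>> arm_command:
  rows:
    - [0, 0, 0, 0, 0, -0.15, 100]
    - [0, 0, 0, 0, 0, -0.15, 100]
    - [0, 0, 0, 0, 0, -0.15, 100]
    - [0, 0, 0, 0, 0, -0.15, 100]
    - [0, 0, 0, 0, 0, -0.15, 100]
    - [0, 0, 0, 0, 0, -0.15, 100]
    - [0, 0, 0, 0, 0, -0.15, 100]
    - [0, 0, 0, 0, 0, -0.15, 100]

```text
time_s: 2.8
eef_pos: [0.4445, -0.1129, 0.2419]
tool_rot: [2.041, 2.369, 0.006]
contact_force: [0.6, -0.1, 0.5]
grip_width: 1.001
```

>>> arm_command:
  rows:
    - [0, 0, 0, 0, 0, -0.15, 100]
    - [0, 0, 0, 0, 0, -0.15, 100]
    - [0, 0, 0, 0, 0, -0.15, 100]
    - [0, 0, 0, 0, 0, -0.15, 100]
    - [0, 0, 0, 0, 0, -0.15, 100]
    - [0, 0, 0, 0, 0, -0.15, 100]
    - [0, 0, 0, 0, 0, -0.15, 100]
    - [0, 0, 0, 0, 0, -0.15, 100]

```text
time_s: 3.6
eef_pos: [0.4445, -0.1129, 0.2436]
tool_rot: [0.346, 3.105, -0.009]
contact_force: [0.6, -0.5, -0.3]
grip_width: 1.002
```

```bash
cat >> h.py <<'E'
def rel(target,yaw):
    s=status.get_obs(); T=R.from_rotvec(s["tool_rot"]).as_matrix()
    y=np.arctan2(T[1,0],T[0,0]); D=np.array([[np.cos(yaw),np.sin(yaw),0],[np.sin(yaw),-np.cos(yaw),0],[0,0,-1]]).T
    print("t",s["time_s"].__round__(2),"pos",s["eef_pos"].round(4),"yaw",round(y,3),"q",s["q"].round(2),"shift cm",(T.T@(np.array(target)-s["eef_pos"])*100).round(2),"turn",R.from_matrix(T.T@D.T).as_rotvec().round(3),"w",s["grip_width"].__round__(3),"F",s["contact_force"].round(1),"M",s["torque"].round(3))
E
python3 -c "
from h import *
rel([.470,-.056,.066],.032+np.pi)"
```

```text
t 3.6 pos [ 0.4445 -0.1129  0.2436] yaw 2.92 q [-0.3  -0.17  2.05 -0.    1.25 -1.65] shift cm [-0.92  6.17 17.75] turn [-0.006  0.018 -0.254] w 1.002 F [ 0.6 -0.5 -0.3] M [ 0.055 -0.136  0.081]
```

>>> arm_command:
  rows:
    - [-0.4, 3.1, 2, 0, 0, -0.13, 100]
    - [0, 3.1, 2, 0, 0.015, -0.12, 100]
    - [0, 0, 2, 0, 0, 0, 100]
    - [0, 0, 0, 0, 0, 0, 100]

```text
time_s: 4.0
eef_pos: [0.4607, -0.0522, 0.1842]
tool_rot: [-0.062, 3.134, -0.014]
contact_force: [-1.4, -0.5, -0.4]
grip_width: 1.0
```

```bash
python3 -c "
from h import *
rel([.470,-.056,.066],.032+np.pi)
for n in ('wrist','top'):
  c=optics.capture(n); cv2.imwrite('pics/%s1.png'%n,cv2.convertScaleAbs(c['frame'][:,:,::-1],alpha=1.6))
  print(n,w2p(c,[.470,-.056,.098]),w2p(c,[.505,-.055,.098]),w2p(c,[.435,-.057,.098]))
"
```

```text
t 4.0 pos [ 0.4607 -0.0522  0.1842] yaw -3.102 q [-0.16 -0.11  2.11 -0.01  1.13 -1.77] shift cm [-0.83 -0.31 11.83] turn [-0.009  0.007  0.008] w 1.0 F [-1.4 -0.5 -0.4] M [ 0.064 -0.102 -0.013]
wrist [276.68844376 233.84589158] [276.27860312 281.63682984] [277.13287331 182.02159005]
top [328.12412653 276.28202722] [327.78225307 255.73903843] [328.46955447 297.03860296]
```

View pics/wrist1.png

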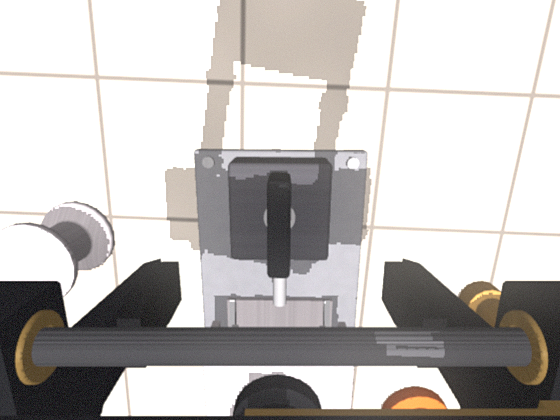

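```bash
python3 -c "
from h import *
c=optics.capture('wrist'); crop(c,'w2',200,140,150,150,4)
print(c['xyz'],c['rotation'])
for p in((267,175),(291,175),(267,277),(290,277)): print(p2w(c,*p,.098))
for p in((264,219),(296,219)): print('neck',p2w(c,*p,.062),p2w(c,*p,.053))
"
```

```text
[ 0.39038814 -0.05483177  0.33182682] [-0.23330504 -0.22698895  1.59846229]
[ 0.43345373 -0.06454714  0.098     ]
[ 0.43282901 -0.04914105  0.098     ]
[ 0.50544619 -0.06255374  0.098     ]
[ 0.50474699 -0.04649796  0.098     ]
neck [ 0.47431681 -0.06740155  0.062     ] [ 0.47711623 -0.06782081  0.053     ]
neck [ 0.47329088 -0.04284704  0.062     ] [ 0.47605607 -0.04244729  0.053     ]
```

View pics/w2.png

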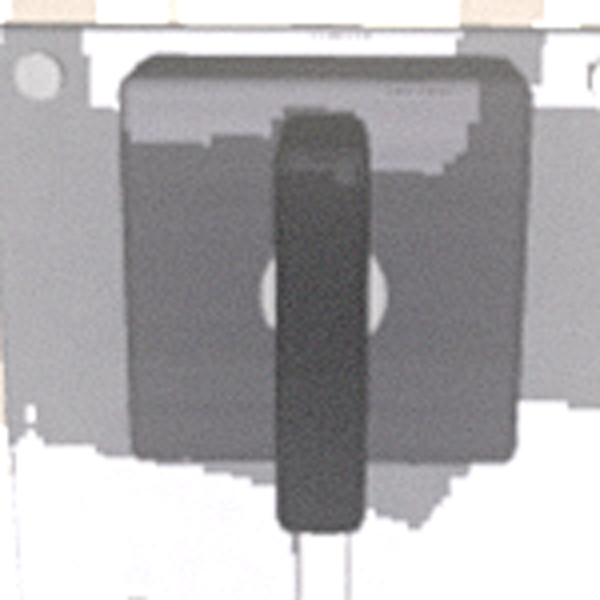

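>>> arm_command:
  rows:
    - [-0.9, -0.4, 1, 0, 0.008, 0.008, 100]
    - [0, 0, 2.5, 0, 0, 0, 100]
    - [0, 0, 2.5, 0, 0, 0, 100]
    - [0, 0, 2.5, 0, 0, 0, 100]
    - [0, 0, 1, 0, 0, 0, 100]
    - [0, 0, 0, 0, 0, 0, 100]

```text
time_s: 4.75
eef_pos: [0.4822, -0.0631, 0.1014]
tool_rot: [-0.035, 3.116, -0.023]
contact_force: [-0.4, -0.8, -0.1]
grip_width: 1.001
```

```bash
python3 -c "
from h import *
rel([.470,-.0555,.066],.032+np.pi)"
```

```text
t 4.75 pos [ 0.4822 -0.0631  0.1014] yaw -3.119 q [-0.17  0.02  2.15 -0.01  0.94 -1.76] shift cm [1.29 0.84 3.5 ] turn [-0.015  0.025 -0.01 ] w 1.001 F [-0.4 -0.8 -0.1] M [ 0.017 -0.12  -0.03 ]
```

>>> arm_command:
  rows:
    - [1.3, 0.8, 0, 0, 0.025, -0.01, 100]
    - [0, 0, 0, 0, 0, 0, 100]

```text
time_s: 4.95
eef_pos: [0.4695, -0.0557, 0.1034]
tool_rot: [-0.049, 3.14, -0.024]
contact_force: [-0.7, -0.6, 0.0]
grip_width: 1.0
```

```bash
python3 -c "
from h import *
rel([.470,-.0555,.066],.032+np.pi)"
```

```text
t 4.95 pos [ 0.4695 -0.0557  0.1034] yaw -3.11 q [-0.16  0.01  2.16 -0.02  0.97 -1.75] shift cm [-0.05  0.08  3.74] turn [-0.015  0.    -0.001] w 1.0 F [-0.7 -0.6  0. ] M [ 0.078 -0.144  0.017]
```

>>> arm_command:
  rows:
    - [0, 0, 1.9, -0.015, 0, 0, 100]
    - [0, 0.1, 1.9, 0, 0, 0, 100]
    - [0, 0, 0, 0, 0, 0, 100]

```text
time_s: 5.25
eef_pos: [0.4733, -0.055, 0.0698]
tool_rot: [-0.052, 3.131, -0.003]
contact_force: [-0.7, -0.3, 0.2]
grip_width: 1.006
```

```bash
python3 -c "
from h import *
rel([.470,-.0555,.066],.032+np.pi)"
```

```text
t 5.25 pos [ 0.4733 -0.055   0.0698] yaw -3.109 q [-0.17  0.06  2.18  0.    0.89 -1.77] shift cm [ 0.33 -0.04  0.38] turn [-0.002  0.01   0.001] w 1.006 F [-0.7 -0.3  0.2] M [ 0.096 -0.131 -0.022]
```

>>> arm_command:
  rows:
    - [0.3, 0, 0.3, 0, 0.01, 0, 100]
    - [0, 0, 0, 0, 0, 0, 10]
    - [0, 0, 0, 0, 0, 0, 5]
    - [0, 0, 0, 0, 0, 0, 5]
    - [0, 0, 0, 0, 0, 0, 5]
    - [0, 0, 0, 0, 0, 0, 0]
    - [0, 0, 0, 0, 0, 0, 0]
  force: 45

```text
time_s: 5.95
eef_pos: [0.4737, -0.0554, 0.072]
tool_rot: [-0.053, 3.134, -0.006]
contact_force: [-0.5, -0.3, 0.8]
grip_width: 0.48
```

```bash
python3 -c "
from h import *
rel([.470,-.0555,.066],.032+np.pi)"
```

```text
t 5.95 pos [ 0.4737 -0.0554  0.072 ] yaw -3.108 q [-0.17  0.06  2.18 -0.    0.9  -1.77] shift cm [0.37 0.   0.59] turn [-0.004  0.007  0.002] w 0.48 F [-0.5 -0.3  0.8] M [ 0.004 -0.147  0.046]
```

>>> arm_command:
  rows:
    - [0.4, 0, 0.6, 0, 0.007, 0, 40]
    - [0.1, 0, 0.2, 0, 0, 0, 40]

```text
time_s: 6.15
eef_pos: [0.4688, -0.0557, 0.0638]
tool_rot: [-0.053, 3.141, -0.006]
contact_force: [0.0, 0.2, -0.2]
grip_width: 0.403
```

```bash
python3 -c "
from h import *
rel([.470,-.0555,.066],.032+np.pi)"
```

```text
t 6.15 pos [ 0.4688 -0.0557  0.0638] yaw -3.108 q [-0.17  0.06  2.19 -0.01  0.89 -1.77] shift cm [-0.12  0.01 -0.22] turn [-0.004  0.     0.002] w 0.403 F [ 0.   0.2 -0.2] M [ 0.054 -0.1   -0.019]
```

Good. Close.

>>> arm_command:
  rows:
    - [-0.1, 0, -0.1, 0, 0, 0, 0]
    - [0, 0, 0, 0, 0, 0, 0]
    - [0, 0, 0, 0, 0, 0, 0]
    - [0, 0, 0, 0, 0, 0, 0]
    - [0, 0, 0, 0, 0, 0, 0]
  force: 45

```text
time_s: 6.65
eef_pos: [0.4686, -0.0546, 0.0637]
tool_rot: [0.052, -3.139, 0.003]
contact_force: [-0.1, 1.5, 0.6]
grip_width: 0.178
```

```bash
python3 -c "
from h import *
rel([.470,-.0555,.066],.032+np.pi)"
```

```text
t 6.65 pos [ 0.4686 -0.0546  0.0637] yaw -3.109 q [-0.17  0.07  2.19 -0.    0.89 -1.77] shift cm [-0.13 -0.09 -0.23] turn [-0.002 -0.002  0.001] w 0.178 F [-0.1  1.5  0.6] M [ 0.122 -0.182  0.013]
```

>>> arm_command:
  rows:
    - [0, 0, 0, 0, 0, 0.12, 0]
    - [0, 0, 0, 0, 0, 0.12, 0]
    - [0, 0, 0, 0, 0, 0.12, 0]
    - [0, 0, 0, 0, 0, 0.12, 0]
    - [0, 0, 0, 0, 0, 0, 0]

```text
time_s: 7.15
eef_pos: [0.4687, -0.0545, 0.0637]
tool_rot: [-0.719, -3.056, 0.005]
contact_force: [-0.9, 0.8, -0.3]
grip_width: 0.174
```

```bash
python3 -c "
from h import *
rel([.470,-.0555,.064],.032+np.pi)
c=optics.capture('top'); crop(c,'t3',260,130,120,180,4)
rel([.470,-.0555,.064],.032+np.pi)
"
```

```text
t 7.15 pos [ 0.4687 -0.0545  0.0637] yaw 2.679 q [-0.17  0.07  2.19 -0.    0.89 -1.27] shift cm [-0.16 -0.03 -0.03] turn [-0.003 -0.002 -0.494] w 0.174 F [-0.9  0.8 -0.3] M [ 0.106 -0.117 -0.131]
t 7.2 pos [ 0.4686 -0.0545  0.0637] yaw 2.682 q [-0.17  0.07  2.19 -0.    0.89 -1.28] shift cm [-0.17 -0.03 -0.03] turn [-0.003 -0.002 -0.492] w 0.176 F [-0.2  1.4 -0.7] M [ 0.165 -0.152 -0.133]
```

View pics/t3.png

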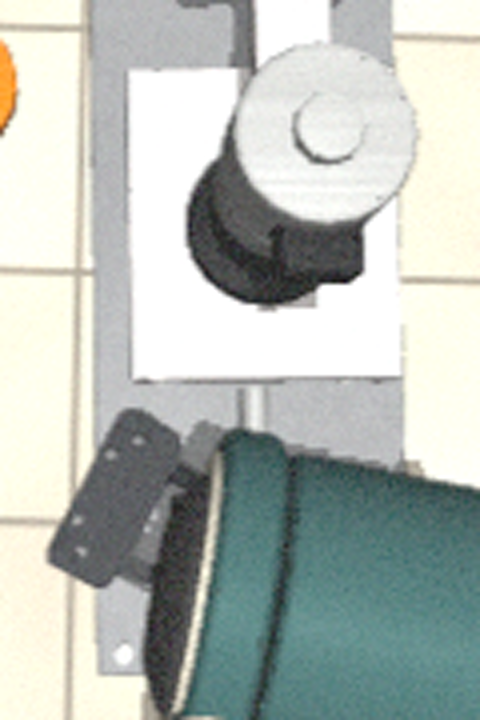

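>>> arm_command:
  rows:
    - [0, 0, 0, 0, 0, 0.12, 0]
    - [0, 0, 0, 0, 0, 0.12, 0]
    - [0, 0, 0, 0, 0, 0.12, 0]
    - [0, 0, 0, 0, 0, 0.12, 0]
    - [0, 0, 0, 0, 0, 0.12, 0]
    - [0, 0, 0, 0, 0, 0.06, 0]
    - [0, 0, 0, 0, 0, 0.06, 0]

```text
time_s: 7.9
eef_pos: [0.4687, -0.0545, 0.0637]
tool_rot: [-1.751, -2.608, 0.006]
contact_force: [0.0, 0.5, -0.7]
grip_width: 0.178
```

```bash
cat >> h.py <<'E'
def st():
    s=status.get_obs(); T=R.from_rotvec(s["tool_rot"]).as_matrix()
    y=np.arctan2(T[1,0],T[0,0]); k=(3.174-y)%(2*np.pi)
    print("t",round(s["time_s"],2),"knob",round(k,3),"pos",s["eef_pos"].round(4),"q6",s["q"][5].round(3),"Mz",s["torque"][2].round(3),"tau6",s["tau"][5].round(3),"F",s["contact_force"].round(1),"w",round(s["grip_width"],3))
E
python3 -c "
from h import *
st()
c=optics.capture('scene'); crop(c,'s2',180,110,100,130,6)
st()
"
```

```text
t 7.9 knob 1.215 pos [ 0.4687 -0.0545  0.0637] q6 -0.552 Mz 0.223 tau6 -0.362 F [ 0.   0.5 -0.7] w 0.178
t 7.95 knob 1.217 pos [ 0.4687 -0.0545  0.0637] q6 -0.55 Mz 0.064 tau6 0.15 F [-0.4  1.  -0.4] w 0.179
```

View pics/s2.png

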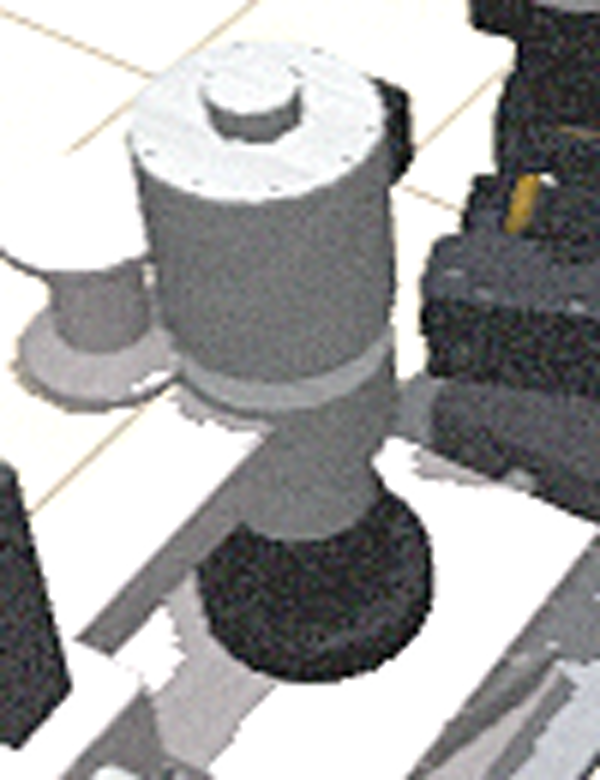

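>>> arm_command:
  rows:
    - [0, 0, 0, 0, 0, 0.06, 0]
    - [0, 0, 0, 0, 0, 0.06, 0]

```text
time_s: 8.15
eef_pos: [0.4688, -0.0545, 0.0637]
tool_rot: [1.902, 2.501, -0.006]
contact_force: [0.2, 0.6, -0.2]
grip_width: 0.177
```

```bash
python3 -c "
from h import *
st()"
```

```text
t 8.15 knob 1.333 pos [ 0.4688 -0.0545  0.0637] q6 -0.434 Mz 0.226 tau6 -0.347 F [ 0.2  0.6 -0.2] w 0.177
```

>>> arm_command:
  rows:
    - [0, 0, 0, 0, 0, 0.06, 0]

```text
time_s: 8.25
eef_pos: [0.4688, -0.0545, 0.0637]
tool_rot: [1.974, 2.444, -0.006]
contact_force: [-1.0, 0.8, 0.3]
grip_width: 0.176
```

```bash
python3 -c "
from h import *
st()"
```

```text
t 8.25 knob 1.391 pos [ 0.4688 -0.0545  0.0637] q6 -0.376 Mz 0.244 tau6 -0.373 F [-1.   0.8  0.3] w 0.176
```

>>> arm_command:
  rows:
    - [0, 0, 0, 0, 0, 0.06, 0]

```text
time_s: 8.35
eef_pos: [0.4688, -0.0545, 0.0637]
tool_rot: [2.044, 2.385, -0.006]
contact_force: [0.8, 1.0, 0.4]
grip_width: 0.179
```

```bash
python3 -c "
from h import *
st()"
```

```text
t 8.35 knob 1.449 pos [ 0.4688 -0.0545  0.0637] q6 -0.317 Mz 0.241 tau6 -0.368 F [0.8 1.  0.4] w 0.179
```

>>> arm_command:
  rows:
    - [0, 0, 0, 0, 0, 0.06, 0]

```text
time_s: 8.45
eef_pos: [0.4688, -0.0545, 0.0637]
tool_rot: [2.112, 2.325, -0.006]
contact_force: [0.0, 1.1, -0.2]
grip_width: 0.178
```

```bash
python3 -c "
from h import *
st()"
```

```text
t 8.45 knob 1.507 pos [ 0.4688 -0.0545  0.0637] q6 -0.259 Mz 0.221 tau6 -0.368 F [ 0.   1.1 -0.2] w 0.178
```

>>> arm_command:
  rows:
    - [0, 0, 0, 0, 0, 0.06, 0]

```text
time_s: 8.55
eef_pos: [0.4688, -0.0545, 0.0637]
tool_rot: [2.179, 2.262, -0.006]
contact_force: [-0.1, 0.5, -0.9]
grip_width: 0.177
```

```bash
python3 -c "
from h import *
st()"
```

```text
t 8.55 knob 1.566 pos [ 0.4688 -0.0545  0.0637] q6 -0.2 Mz 0.276 tau6 -0.368 F [-0.1  0.5 -0.9] w 0.177
```

>>> arm_command:
  rows:
    - [0, 0, 0, 0, 0, 0.06, 0]

```text
time_s: 8.65
eef_pos: [0.4688, -0.0545, 0.0637]
tool_rot: [2.244, 2.198, -0.006]
contact_force: [0.3, 0.5, 0.1]
grip_width: 0.173
```

```bash
python3 -c "
from h import *
st()
c=optics.capture('scene'); crop(c,'s3',180,110,100,130,6)"
```

```text
t 8.65 knob 1.624 pos [ 0.4688 -0.0545  0.0637] q6 -0.142 Mz 0.294 tau6 -0.368 F [0.3 0.5 0.1] w 0.173
```

View pics/s3.png

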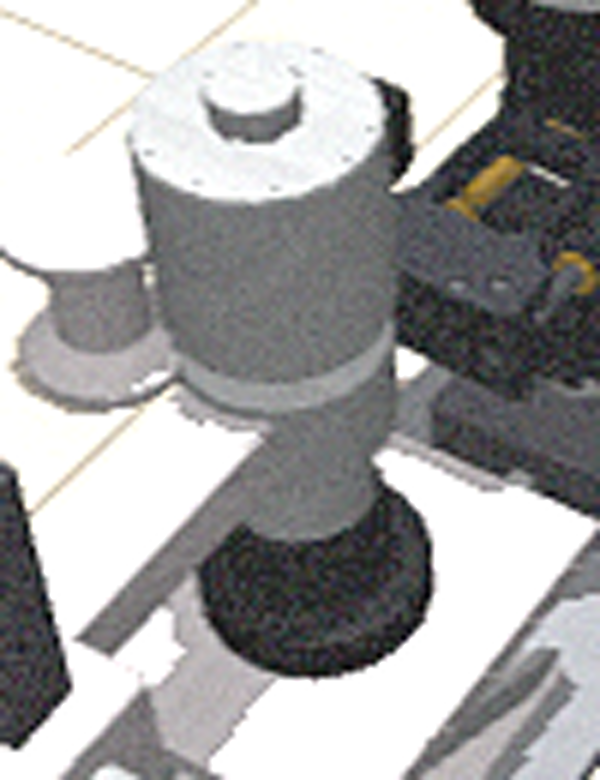

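>>> arm_command:
  rows:
    - [0, 0, 0, 0, 0, 0.06, 0]

```text
time_s: 8.8
eef_pos: [0.4688, -0.0545, 0.0637]
tool_rot: [2.308, 2.13, -0.006]
contact_force: [0.4, 0.8, -0.7]
grip_width: 0.18
```

```bash
python3 -c "
from h import *
st()"
```

```text
t 8.8 knob 1.683 pos [ 0.4688 -0.0545  0.0637] q6 -0.083 Mz 0.212 tau6 -0.638 F [ 0.4  0.8 -0.7] w 0.18
```

>>> arm_command:
  rows:
    - [0, 0, 0, 0, 0, 0.06, 0]

```text
time_s: 8.9
eef_pos: [0.4688, -0.0545, 0.0637]
tool_rot: [2.369, 2.062, -0.006]
contact_force: [-0.4, 2.6, 0.2]
grip_width: 0.181
```

```bash
python3 -c "
from h import *
st()"
```

```text
t 8.9 knob 1.741 pos [ 0.4688 -0.0545  0.0637] q6 -0.025 Mz 0.244 tau6 -0.345 F [-0.4  2.6  0.2] w 0.181
```

>>> arm_command:
  rows:
    - [0, 0, 0, 0, 0, 0.06, 0]

```text
time_s: 9.0
eef_pos: [0.4688, -0.0545, 0.0637]
tool_rot: [2.427, 1.993, -0.006]
contact_force: [-1.1, 1.3, 0.2]
grip_width: 0.179
```

```bash
python3 -c "
from h import *
st()"
```

```text
t 9.0 knob 1.799 pos [ 0.4688 -0.0545  0.0637] q6 0.033 Mz 0.267 tau6 -0.369 F [-1.1  1.3  0.2] w 0.179
```

>>> arm_command:
  rows:
    - [0, 0, 0, 0, 0, 0.06, 0]

```text
time_s: 9.1
eef_pos: [0.4689, -0.0545, 0.0637]
tool_rot: [2.484, 1.921, -0.006]
contact_force: [-0.3, 0.8, 0.6]
grip_width: 0.178
```

```bash
python3 -c "
from h import *
st()"
```

```text
t 9.1 knob 1.857 pos [ 0.4689 -0.0545  0.0637] q6 0.091 Mz 0.231 tau6 -0.364 F [-0.3  0.8  0.6] w 0.178
```

>>> arm_command:
  rows:
    - [0, 0, 0, 0, 0, 0.06, 0]

```text
time_s: 9.2
eef_pos: [0.4689, -0.0545, 0.0637]
tool_rot: [2.538, 1.849, -0.006]
contact_force: [0.7, 1.1, -0.7]
grip_width: 0.178
```

```bash
python3 -c "
from h import *
st()"
```

```text
t 9.2 knob 1.915 pos [ 0.4689 -0.0545  0.0637] q6 0.149 Mz 0.313 tau6 -0.248 F [ 0.7  1.1 -0.7] w 0.178
```

>>> arm_command:
  rows:
    - [0, 0, 0, 0, 0, 0.04, 0]

```text
time_s: 9.3
eef_pos: [0.4689, -0.0545, 0.0637]
tool_rot: [2.572, 1.801, -0.006]
contact_force: [-0.9, 1.7, -0.9]
grip_width: 0.179
```

```bash
python3 -c "
from h import *
st()
c=optics.capture('scene'); crop(c,'s4',180,110,100,130,6)
st()"
```

```text
t 9.3 knob 1.952 pos [ 0.4689 -0.0545  0.0637] q6 0.186 Mz 0.311 tau6 0.074 F [-0.9  1.7 -0.9] w 0.179
t 9.35 knob 1.953 pos [ 0.4689 -0.0545  0.0637] q6 0.188 Mz 0.225 tau6 0.333 F [ 0.4  1.3 -0. ] w 0.175
```

View pics/s4.png

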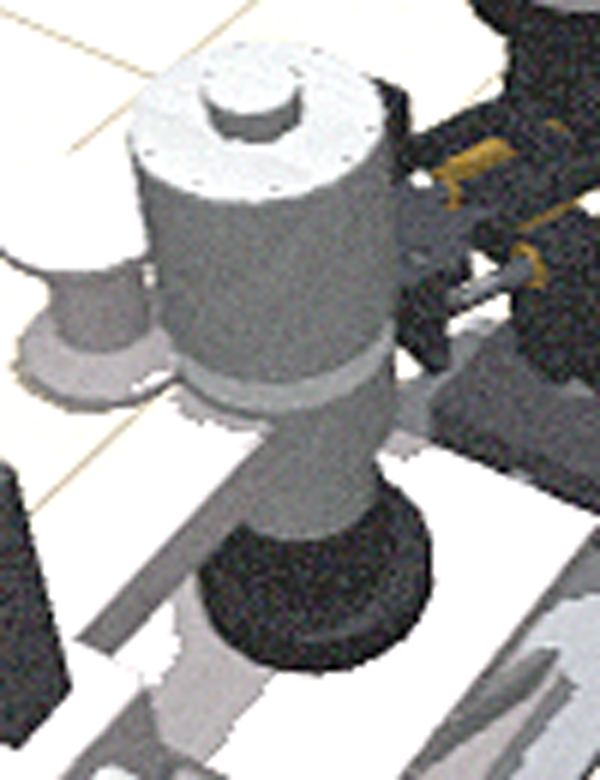

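>>> arm_command:
  rows:
    - [0, 0, 0, 0, 0, 0.03, 0]

```text
time_s: 9.45
eef_pos: [0.4689, -0.0545, 0.0637]
tool_rot: [2.597, 1.764, -0.006]
contact_force: [-0.1, 1.5, 0.4]
grip_width: 0.175
```

```bash
python3 -c "
from h import *
st()"
```

```text
t 9.45 knob 1.981 pos [ 0.4689 -0.0545  0.0637] q6 0.215 Mz 0.342 tau6 -0.076 F [-0.1  1.5  0.4] w 0.175
```

>>> arm_command:
  rows:
    - [0, 0, 0, 0, 0, 0, 60]
    - [0, 0, 0, 0, 0, 0, 60]
    - [0, 0, 0, 0, 0, 0, 60]
    - [0, 0, 0, 0, 0, 0, 60]
    - [0, 0, 0, 0, 0, 0, 60]

```text
time_s: 9.95
eef_pos: [0.4693, -0.0551, 0.064]
tool_rot: [2.593, 1.768, -0.006]
contact_force: [-0.1, 0.8, 0.2]
grip_width: 0.591
```

```bash
python3 -c "
from h import *
st();rel([.46,-.0555,.15],3.174-1.981)"
```

```text
t 9.95 knob 1.977 pos [ 0.4693 -0.0551  0.064 ] q6 0.212 Mz -0.032 tau6 -0.001 F [-0.1  0.8  0.2] w 0.591
t 9.95 pos [ 0.4693 -0.0551  0.064 ] yaw 1.197 q [-0.17  0.07  2.19 -0.01  0.89  0.21] shift cm [-0.42 -0.84 -8.6 ] turn [0.001 0.005 0.004] w 0.591 F [-0.1  0.8  0.2] M [ 0.012 -0.054 -0.032]
```

>>> arm_command:
  rows:
    - [0, 0, -1, 0, 0, 0, 60]
    - [0, 0, -2, 0, 0, 0, 60]
    - [-0.2, -0.5, -2.5, 0, 0, 0, 60]
    - [-0.2, -0.5, -2.5, 0, 0, 0, 60]
    - [0, 0, 0, 0, 0, 0, 60]

```text
time_s: 10.45
eef_pos: [0.4579, -0.0548, 0.1483]
tool_rot: [2.594, 1.769, -0.007]
contact_force: [-0.0, -0.2, 0.4]
grip_width: 0.597
```

```bash
python3 -c "
from h import *
st()
for n,b in (('scene',(140,110,200,140,4)),('top',(260,130,120,180,3)),('wrist',(0,0,560,420,1))):
  c=optics.capture(n); crop(c,'f_'+n,*b)
  print(n,w2p(c,[.63,-.0512,.0967]))
"
```

```text
t 10.45 knob 1.977 pos [ 0.4579 -0.0548  0.1483] q6 0.207 Mz 0.022 tau6 -0.019 F [-0.  -0.2  0.4] w 0.597
scene [231.29037813 207.67063986]
top [326.37435931 184.18413965]
wrist [596.80574011 119.1020538 ]
```

View pics/f_scene.png

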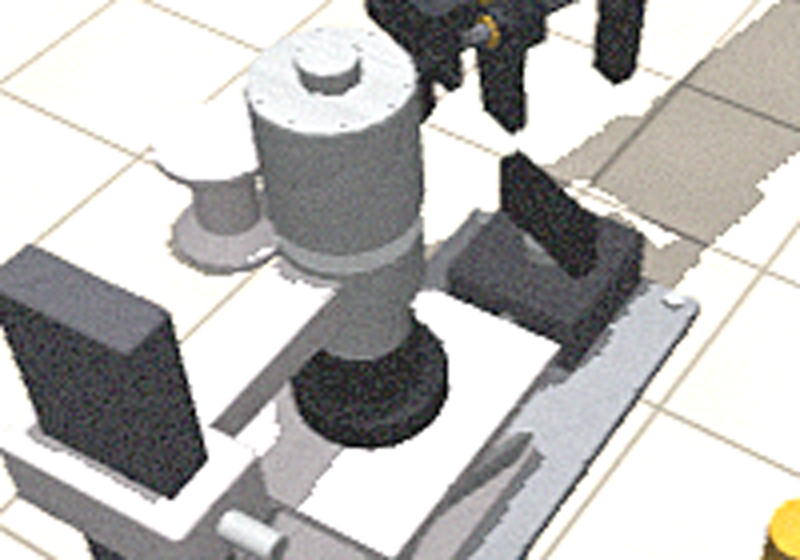

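View pics/f_wrist.png

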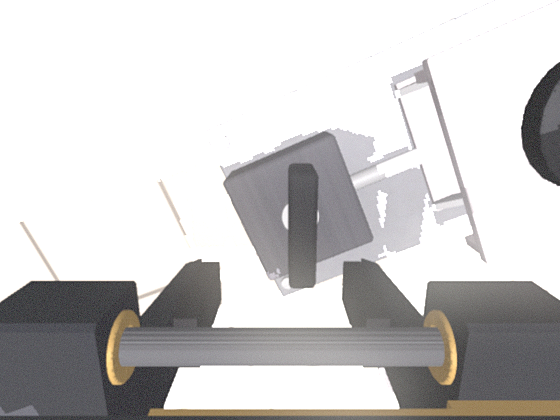

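```bash
python3 -c "
from bench import job
print(job.finish_job())"
```

```text
the job is handed in; nothing more can be done
None
```

I turned the jack's knob 1.98 rad clockwise in one grasp, which raised the platform about 11.9 mm, until I felt the holder meet the sleeve. Then I opened the gripper and lifted clear, handing the job in at about 10.6 s.

- **Contact by feel:** the moment on the knob averaged about 0.25 N m while turning freely. The last three readings were 0.31, 0.31 and 0.34 N m, and the joint 6 torque changed at the same knob angle.
- **Contact by sight:** I had estimated the gap at about 12 mm from the scene camera, which agrees with where it was felt. The readings put sleeve push-up at about 0.7 mm at most. No sleeve movement was visible, but the picture could not show less than about 1 mm.
- **After letting go:** the knob had not sprung back, and the measured force on the arm was about zero. The gripper never went near the holder or the loose fittings. I did not compare the fittings' positions before and after.
- **Weak points:** single moment readings were noisy, about ±0.03 N m. Two earlier readings, at knob angles of 1.57 and 1.62 rad, were also high (0.28 and 0.29 N m). I treated those as noise because the joint 6 torque had not changed there.

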